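Release the green mandrel from its quick-change holder

TASK

Two quick-change holders on the jewellery bench each carry a mandrel. On the holder with the green mandrel, pull the sprung brass collar back, away from the mandrel, until it clicks over and stays back; then draw the green mandrel straight out of its socket and lay it down flat inside the wooden tray, without dropping it.

Things in the scene. Friction and masses are not known exactly. Their poses are not given: they have to be found in the camera images.
- holder_green_collar_mid (a point): Centre of the brass collar (ring 36 mm across, 34 mm long) of the bolted-down holder that carries the green mandrel; moves with it. x: level along the holder's axis, out of the mouth to the mandrel; z up. Axis 75 mm above the bench, base plate 12 mm thick. Mandrel 6 mm ahead of the collar; grey post (97 mm high) 34 mm behind it. Pinch its sides from above, pull to -x.
- holder_green_collar (a joint): How far the collar is pulled back (its -x), in m: 0 at the start, 0.018 at the rear stop. A spring resists with about 4 N; past 0.012 it clicks over, runs by itself to 0.018 and stays. The mandrel is locked until the collar is back.
- mandrel_green_mid (a point): Middle of the thick part (36 mm across, 50 mm long) of the green plastic mandrel, 0.15 kg. x: along it, out of the socket. Ahead (+x) a tip 26 mm across, 40 mm long; behind, a square steel shank 14 mm wide, 40 mm long, in the socket with 1 mm play. Reaches 65 mm either way. Starts nearly level, 73 mm above the bench; 40 mm towards +x frees it. A like holder beside it has a black mandrel.
- tray_floor (a point): Centre of the inner floor, 5 mm above the bench, of the fixed shallow wooden tray with a grey lining: outside 200 mm along its x axis, 160 mm along its y axis, 20 mm high, walls 5 mm thick; z is up.
Things that resemble listed ones, but are neither listed nor needed, are in the scene too. What is shaped like the part that bears holder_green_collar_mid but turquoise is not meant. Of the things that look like the part that bears mandrel_green_mid, the larger one is meant.

How it is judged:
By the outcome, as a careful person would: the job done as asked, in the order asked, and still so for the second after the job is handed in, with the robot touching nothing.
It also fails if it takes over 51 s, if anything falls off the work surface, if the arm or the gripper's body presses on something with over 40 N, if the wrist force passes 120 N, or if a joint passes its speed limit or range.

ROBOT

A 6-joint arm with a two-finger parallel gripper is mounted at the origin on the work surface. World frame = base frame: x ahead of the robot, y to its left, z up, the work surface at z = 0. Lengths are in m, angles in rad, forces in N, time in s.
With the tool pointing down it reaches from about 0.35 to 0.775 m from the base axis. Payload 5.5 kg.
Tool frame: the origin (TCP) lies at the very end of the fingers, on their centre line; the grasp point (between the pads) lies 19 mm behind it; x points along the fingers, y is the direction in which the jaws open and shut, and the axes are right-handed (so a half turn about x gives the same grasp; the last joint's range is limited). The gripper opens to 85 mm and grips with 20 to 120 N. Pads are 22 mm wide; open, the fingers measure 114 mm over their backs; the gripper's body (76 mm by 85 mm) begins 54 mm behind the grasp point. The pads swing forward as they close: fully open they stand 13 mm farther back than shut.
Start: joints at [1.07, 0.313, 0.046, 1.304, 0, 1.431], TCP at [0.203, 0.538, 0.231] pointing down, gripper open.
Joint ranges: [-2.76, 2.76], [-0.86, 1.69], [-1.03, 1.26], [-2.2, 2.34], [-1.47, 1.5], [-3.14, 3.14]. Speed limits (rad/s): [2.57, 2.57, 3.14, 3.14, 3.14, 3.14].

INTERFACE

Orientations are given as a unit quaternion [w, x, y, z].
In Python, from workcell import env gives the robot as it stands.
- The arm moves only by the tool servo_tool, never from a script. Its argument "increments" is a list of rows, each an object with "offset": the shift along the tool's x, y, z in cm, a list of three; "yaw": the turn about the tool's x in degrees. In form: [{"offset": [x, y, z], "yaw": yaw}, ...]. A call has exactly 8 rows; each row is the pose to reach, as a shift and turn from the pose commanded when the call began, along the tool's axes at that moment; what a row does not reach only later rows make up. A row lasts 1/10 s, in which the tool goes at most 50 mm and 8.59 degrees, less where a joint would pass 70% of its speed; a pose out of reach is approached as far as the arm can. A call with a gripper value outside its range is refused whole. "claw" is the opening, from 0 (shut) to 1 (fully open), set as the call begins (left out, the last holds). The fingers move at their own pace and stop on an object; "force" is the grip in N (left out, the last holds). Time passes only in rows, so rows that repeat a pose let the fingers close, or fill a call up. It gives the time, the measured TCP pose, the force and the opening at its end, in the units of the state.
- env.get_state(): the state, without advancing time (a new reading comes with each control period).
- env.read_camera(name): name is "side" or "top"; returns (picture, depth): 480x640x3 uint8, red, green, blue; 480x640 float32, m along the optical axis (not along the pixel's ray), 0 where there is no reading.
- env.camera_model(name): a dict with "vertical_fov" (degrees; the focal length in pixels is half the picture's height over the tangent of half this angle, whatever the lens; pixels are square), "cx", "cy" (the principal point, pixels), "world_from_camera" (4x4, takes a point from camera to world coordinates). Camera axes: x right, y up, looking along -z (the intrinsics and any distortion apply to the point x, -y, -z); pixel columns grow to the right and rows downward; lengths in m; the calibration is good to about 2 mm. A picture is of the moment at which its call begins. camera_model takes no time and is no camera call.
- env.hand_in(): hands the job in, once; it reports no verdict.
The state is a dict: "clock": time; "joint_pos": joint angles; "qvel": joint speeds; "tau": joint torques, N m; "tcp_pos": TCP position; "orientation": TCP orientation; "wrist_force": force on the tool from outside, world axes, zero at the start; "ft_torque": the same for the moment, N m; "finger_gap": finger opening in m.
Only numpy, scipy, OpenCV 4.12 (cv2) and the standard library are available. Lean on these libraries where they do the work, as an engineer would, in place of code of your own. Each camera call takes 0.05 s, during which the arm holds its last target.

## Working session

There is one attempt and no reset: what is moved stays moved. The work goes in short steps, Python scripts to look and compute and a tool call to move; the robot and the scene stay as the last step left them, time stands still between calls to the robot, and variables do not carry over. Pictures are saved under pics/ and viewed, and the job is handed in when it is done.

Besides the shell and the picture viewer there is one more tool, called after ">>>" in YAML: its name, and indented under it one key for each argument. servo_tool: Moves the arm, as the interface text tells. Its arguments: {"type":"object","properties":{"increments":{"type":"array","items":{"type":"object","properties":{"offset":{"type":"array","items":{"type":"number"}},"yaw":{"type":"number"}}}},"claw":{"type":"number"},"force":{"type":"number"}},"required":["increments"]}

```bash
mkdir -p pics; ls; python3 - <<'E'
from workcell import env
import cv2,numpy as np
for n in("top","side"):
    p,d=env.read_camera(n); m=env.camera_model(n); print(n,m)
    cv2.imwrite(f"pics/{n}0.png",p[:,:,::-1]); np.savez(f"{n}0.npz",p=p,d=d)
print(env.get_state())
E
```

```text
pics
top {'vertical_fov': 55.93643468942418, 'cx': 317.5075718661179, 'cy': 241.92924339592153, 'world_from_camera': array([[ 0.00643121,  0.9960589 , -0.0884608 ,  0.37015661],
       [-0.99990139,  0.00530113, -0.01300391,  0.01157527],
       [-0.01248372,  0.0885357 ,  0.99599477,  0.88562912],
       [ 0.        ,  0.        ,  0.        ,  1.        ]])}
side {'vertical_fov': 51.88787417791534, 'cx': 317.2367461941491, 'cy': 234.57480855060717, 'world_from_camera': array([[ 0.97114571,  0.15041704, -0.1850695 ,  0.27185348],
       [-0.23745736,  0.53784219, -0.80891272, -0.78588791],
       [-0.02213607,  0.82951823,  0.55804077,  0.6424842 ],
       [ 0.        ,  0.        ,  0.        ,  1.        ]])}
{'clock': 0.1, 'joint_pos': array([ 1.07037913e+00,  3.13961674e-01,  4.50571897e-02,  1.30365809e+00,
       -1.94595436e-05,  1.43120385e+00]), 'qvel': array([-0.00199923, -0.00083816,  0.00315893,  0.00119828, -0.00028421,
        0.00175466]), 'tau': array([ 1.96660709e-03, -4.81726956e+01,  2.99242437e+01,  1.27628751e-02,
       -1.07123205e-04, -4.82769408e-06]), 'tcp_pos': array([0.2027703 , 0.53752765, 0.23046292]), 'orientation': array([ 0.69544011,  0.12628491,  0.69581992, -0.12747476]), 'wrist_force': array([-0.60960547, -0.03731691,  0.11459336]), 'ft_torque': array([-0.10365686,  0.01982784,  0.00710155]), 'finger_gap': 0.08513298873007541}
```

View pics/top0.png

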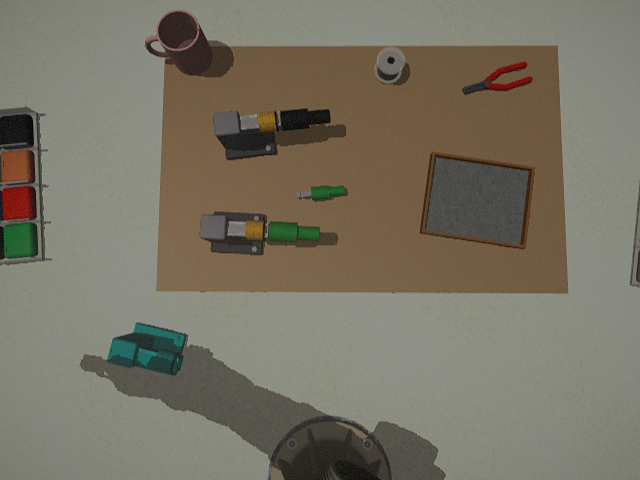

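View pics/side0.png

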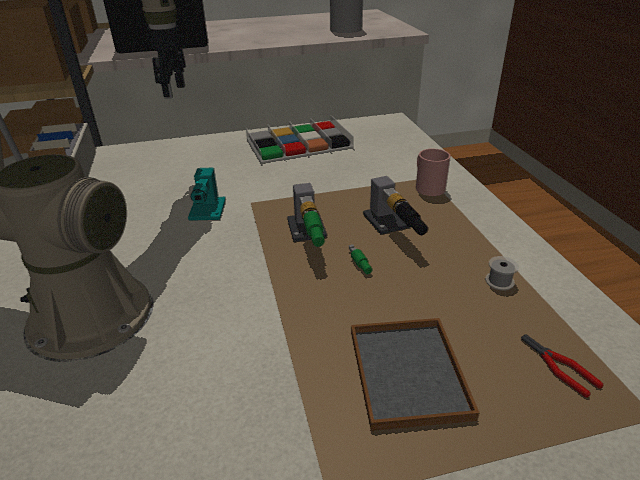

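The top view shows the green holder, with its brass collar at about (254,230), thick mandrel at (283,231) and tip at (311,233). The small green lookalike is at (325,192) and the tray is centred near (478,200). The side view agrees: mandrel at (312,225), tray at (413,375). Next I'll measure these.

```bash
cat > h.py <<'E'
import numpy as np,cv2
from workcell import env
def cloud(n,d):
    m=env.camera_model(n); f=240/np.tan(np.radians(m["vertical_fov"]/2))
    v,u=np.mgrid[:480,:640]
    P=np.stack([(u-m["cx"])/f*d,-(v-m["cy"])/f*d,-d],-1); T=m["world_from_camera"]
    return P@T[:3,:3].T+T[:3,3]
def ray(n,u,v,z):
    m=env.camera_model(n); f=240/np.tan(np.radians(m["vertical_fov"]/2));T=m["world_from_camera"]
    r=T[:3,:3]@np.array([(u-m["cx"])/f,-(v-m["cy"])/f,-1]); return T[:3,3]+r*(z-T[2,3])/r[2]
def mask(p,h0,h1,s,vv=40):
    h=cv2.cvtColor(p,cv2.COLOR_RGB2HSV); return cv2.inRange(h,(h0,s,vv),(h1,255,255))
E
python3 - <<'E'
from h import *
for n in("top","side"):
    z=np.load(n+"0.npz");p,d=z["p"],z["d"];C=cloud(n,d)
    for nm,a in(("green",(50,75,120)),("brass",(17,28,140,90)),("tray",(5,16,120,40))):
        k=mask(p,*a)
        N,L,S,c=cv2.connectedComponentsWithStats(k)
        for i in range(1,N):
            if S[i,4]>60:
                q=C[(L==i)&(d>0)]; 
                print(n,nm,S[i],c[i].round(1),"med",np.median(q,0).round(4),"min",np.percentile(q,2,axis=0).round(4),"max",np.percentile(q,98,axis=0).round(4))
                if nm=="green" :
                    xy=q[:,:3]-q.mean(0); print("  pca",np.linalg.svd(xy,full_matrices=False)[2][0].round(3))
                if nm=="tray": 
                    pts=np.argwhere(L==i)[:,::-1].astype(np.float32); print("  rect",cv2.minAreaRect(pts), cv2.approxPolyDP(cv2.convexHull(pts),8,True).reshape(-1,2))
E
```

```text
top green [311 186  34  14 340] [326.2 191.7] med [0.5448 0.0089 0.0225] min [ 0.5329 -0.0259  0.0149] max [0.5554 0.0341 0.0276]
  pca [-0.124  0.99   0.07 ]
top green [  3 223  32  35 965] [ 18.1 240.1] med [0.4473 0.6003 0.0244] min [0.4165 0.5749 0.0196] max [0.4786 0.6286 0.0276]
  pca [-0.999 -0.053 -0.007]
top green [269 222  50  20 744] [291.2 231.7] med [0.4588 0.0714 0.0861] min [0.4451 0.023  0.0765] max [0.475  0.1075 0.0926]
  pca [-0.052 -0.992 -0.111]
top brass [258 112  18  18 253] [266.5 120.1] med [0.6612 0.1159 0.0915] min [0.649  0.102  0.0842] max [0.677  0.1308 0.095 ]
top brass [245 220  18  20 272] [253.7 229.3] med [0.4628 0.1354 0.0916] min [0.4479 0.1206 0.0819] max [0.4781 0.1492 0.0948]
top tray [  1 150  34  32 958] [ 16.7 165.6] med [0.5935 0.6125 0.0244] min [0.5648 0.587  0.0148] max [0.6232 0.6449 0.0281]
  rect ((17.5, 165.5), (31.0, 33.0), 90.0) [[ 32. 181.]
 [  2. 181.]
 [  1. 154.]
 [ 31. 151.]]
top tray [ 420  151  115   98 1404] [480.8 197.9] med [ 0.5378 -0.3018  0.0194] min [ 0.4423 -0.3931  0.0027] max [ 0.6207 -0.1795  0.0232]
  rect ((477.
[... 3030 characters left out ...]
 (11.836727142333984, 19.234682083129883), 80.53767395019531) [[327. 148.]
 [309. 151.]
 [307. 141.]]
side tray [ 443  142  197  183 9369] [559.9 225.9] med [ 1.9381  0.9573 -0.749 ] min [ 1.7988  0.3762 -0.7587] max [ 2.1261  1.9684 -0.7393]
  rect ((558.001220703125, 217.02188110351562), (263.42340087890625, 51.828125), 41.855045318603516) [[639. 324.]
 [443. 148.]
 [488. 142.]
 [637. 253.]]
side tray [ 351  318  129  114 2212] [412.6 380.1] med [ 0.5282 -0.3513  0.0177] min [ 0.4416 -0.3971  0.0011] max [ 0.6191 -0.1823  0.0213]
  rect ((415.08551025390625, 372.3382263183594), (108.17298126220703, 119.31918334960938), 84.17366027832031) [[476. 420.]
 [371. 430.]
 [351. 325.]
 [439. 318.]]
```

```bash
python3 - <<'E'
from h import *
p=np.load("top0.npz")["p"]; cv2.imwrite("pics/z0.png",cv2.resize(p[195:270,190:350,::-1],None,fx=5,fy=5,interpolation=cv2.INTER_CUBIC))
E
```

```text
(no output)
```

View pics/z0.png

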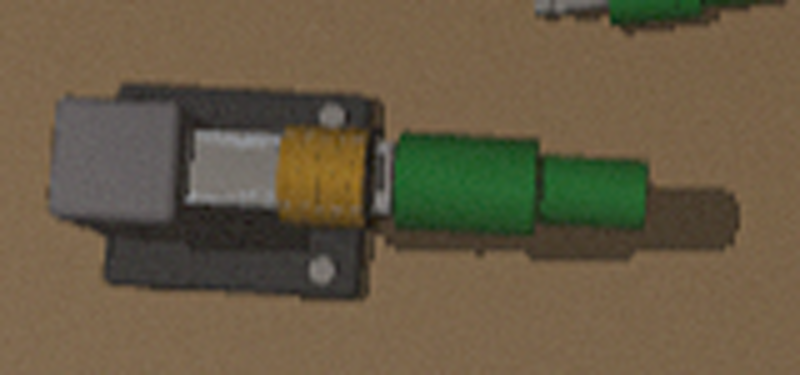

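```bash
python3 - <<'E'
from h import *
z=np.load("top0.npz");p,d=z["p"],z["d"];C=cloud("top",d)
# silhouette mid rows per column cast onto axis height
for nm,k,box in(("thick",mask(p,50,75,120),(271,296)),("tip",mask(p,50,75,120),(300,317)),("brass",mask(p,17,28,140,90),(246,262))):
    k=k.copy();k[:210]=0;k[260:]=0
    for u in range(*box,3):
        r=np.where(k[:,u])[0]; a=ray("top",u,r.min()-.5,.074);b=ray("top",u,r.max()+.5,.074)
        print(nm,u,((a+b)/2)[:2].round(4),"w",abs(a-b)[0].round(4))
# ray-based mid
m=[]
k=mask(p,50,75,120);k[:210]=0;k[260:]=0
q=C[(k>0)&(d>0)]
for y in np.arange(.03,.11,.01):
    s=q[abs(q[:,1]-y)<.005]; print(y, s[:,2].max().round(4), np.median(s[s[:,2]>np.percentile(s[:,2],80)],0).round(4))
k=mask(p,17,28,140,90);k[:210]=0;q=C[(k>0)&(d>0)]
print(np.median(q[q[:,2]>np.percentile(q[:,2],80)],0))
# post, bench heights
for b in((205,225,217,237),(240,300,270,285)): print(np.median(C[b[2]:b[3],b[0]:b[1]].reshape(-1,3),0).round(4))
# gaps
k=((C[...,2]>.05)&(C[...,0]>.43)&(C[...,0]<.5)); q=C[k]; print(q[:,1].max(),q[:,1].min())
t=q[q[:,2]>.088]
pc=C[(C[...,2]>.092)&(C[...,2]<.105)&(abs(C[...,0]-.465)<.04)&(abs(C[...,1]-.2)<.05)];print("post",np.percentile(pc,[2,50,98],axis=0).round(4))
# tray corners at z=.02
for n,cs in(("top",[(533,167),(525,248),(421,231),(433,152)]),("side",[(477,414),(374,422),(351,325),(439,319)])):
    z=[ray(n,*c,.02)[:2].round(4) for c in cs]; print(n,z,np.mean(z,0))
E
```

```text
thick 271 [0.4635 0.1065] w 0.031
thick 274 [0.4626 0.101 ] w 0.0328
thick 277 [0.4626 0.0956] w 0.0328
thick 280 [0.4618 0.0901] w 0.0346
thick 283 [0.4618 0.0847] w 0.0309
thick 286 [0.4609 0.0793] w 0.0327
thick 289 [0.4618 0.0739] w 0.0309
thick 292 [0.4628 0.0684] w 0.0291
thick 295 [0.4592 0.063 ] w 0.0327
tip 300 [0.461  0.0539] w 0.0218
tip 303 [0.4592 0.0485] w 0.0218
tip 306 [0.4583 0.0431] w 0.0236
tip 309 [0.4584 0.0376] w 0.0236
tip 312 [0.4584 0.0322] w 0.0236
tip 315 [0.4584 0.0268] w 0.0236
brass 246 [0.4633 0.1518] w 0.0273
brass 249 [0.4642 0.1464] w 0.0328
brass 252 [0.4633 0.1409] w 0.031
brass 255 [0.4643 0.1355] w 0.0328
brass 258 [0.4625 0.13  ] w 0.0291
brass 261 [0.4607 0.1246] w 0.0291
0.03 0.0856 [0.4573 0.032  0.0835]
0.04 0.0887 [0.4589 0.0408 0.0855]
0.05 0.0868 [0.4588 0.0481 0.0849]
0.060000000000000005 0.0927 [0.4592 0.062  0.0899]
0.07 0.0927 [0.4615 0.0691 0.0911]
0.08000000000000002 0.093 [0.4614 0.0797 0.0914]
0.09000000000000001 0.0924 [0.4616 0.0903 0.0913]
0.1 0.0943 [0.4612 0.1008 0.0923]
[0.46294635 0.1341424  0.09388738]
[0.4665 0.2036 0.0971]
[0.3794 0.1159 0.0011]
0.23031731315312612 0.019538321428810172
post [[0.4464 0.1853 0.0931]
 [0.4673 0.2064 0.0969]
 [0.4887 0.2284 0.1001]]
top [array([ 0.5952, -0.3942]), array([ 0.4375, -0.3735]), array([ 0.4692, -0.1759]), array([ 0.6244, -0.2013])] [ 0.531575 -0.286225]
side [array([ 0.5913, -0.4007]), array([ 0.4422, -0.3756]), array([ 0.4678, -0.1787]), array([ 0.624 , -0.2051])] [ 0.531325 -0.290025]
```

Measurements against the given sizes:
- **Collar:** centre is about (0.463, 0.135), top at 0.094 (given 0.093).
- **Mandrel:** thick part's middle is about (0.461, 0.087), axis direction about (-0.045, -0.999).
- **Post:** top at 0.097, front face at y≈0.185. That is 34 mm behind the collar, as given.
- **Tray:** centre is about (0.531, -0.288), with its long side along about (-0.155, -0.988). The two cameras agree to 4 mm.

```bash
cat >> h.py <<'E'
from scipy.spatial.transform import Rotation as R
def rel(pos,ydir=None):
    s=env.get_state(); r=R.from_quat(np.roll(s["orientation"],-1)).as_matrix(); o=s["tcp_pos"]
    off=r.T@(np.array(pos)-o)*100; out=None
    if ydir is not None:
        yd=np.append(ydir,0)/np.linalg.norm(ydir); a=np.degrees(np.arctan2(r[:,2]@yd,r[:,1]@yd)); out=(a+90)%180-90
    print("t",s["clock"],"tcp",o.round(4),"off cm",off.round(2),"yaw",out,"gap",s["finger_gap"].round(4),"F",s["wrist_force"].round(1),"\naxes\n",r.round(3),"q6",s["joint_pos"][5].round(3))
E
python3 -c "
from h import *
rel([.463,.137,.16],[.999,-.045])"
```

```text
Traceback (most recent call last):
  File "h.py", line 19, in rel
    print("t",s["clock"],"tcp",o.round(4),"off cm",off.round(2),"yaw",out,"gap",s["finger_gap"].round(4),"F",s["wrist_force"].round(1),"\naxes\n",r.round(3),"q6",s["joint_pos"][5].round(3))
                                                                                ^^^^^^^^^^^^^^^^^^^^^
AttributeError: 'float' object has no attribute 'round'
```

```bash
sed -i 's/s\["finger_gap"\].round(4)/round(s["finger_gap"],4)/' h.py
python3 -c "
from h import *
rel([.463,.137,.16],[.999,-.045])"
```

```text
t 0.1 tcp [0.2028 0.5375 0.2305] off cm [  7.09 -28.27  38.49] yaw 71.90544940993965 gap 0.0851 F [-0.6 -0.   0.1] 
axes
 [[-0.001  0.353  0.936]
 [-0.002  0.936 -0.353]
 [-1.    -0.002 -0.   ]] q6 1.431
```

>>> servo_tool:
  increments:
    - {"offset":[0.2,-2.5,3.5],"yaw":6}
    - {"offset":[0.5,-5.5,7.5],"yaw":14}
    - {"offset":[1,-8.5,11.5],"yaw":22}
    - {"offset":[1.5,-11.5,15.5],"yaw":30}
    - {"offset":[2,-14.5,19.5],"yaw":38}
    - {"offset":[2.5,-17.5,23.5],"yaw":46}
    - {"offset":[3,-20,27],"yaw":52}
    - {"offset":[3,-21.5,29.5],"yaw":56}
  claw: 1
  force: 50

```text
clock: 0.9
tcp_pos: [0.4035, 0.23, 0.2004]
orientation: [0.553, 0.44, 0.554, -0.441]
wrist_force: [-0.7, 0.0, 0.9]
finger_gap: 0.0856
```

```bash
python3 -c "
from h import *
rel([.463,.137,.12],[.999,-.045])"
```

```text
t 0.9 tcp [0.4035 0.23   0.2004] off cm [ 8.04  3.72 10.39] yaw 15.564684432524771 gap 0.0856 F [-0.7  0.   0.9] 
axes
 [[-0.001  0.974  0.225]
 [-0.001  0.225 -0.974]
 [-1.    -0.002  0.001]] q6 1.689
```

>>> servo_tool:
  increments:
    - {"offset":[1,1,2.5],"yaw":4}
    - {"offset":[2,1.9,5.2],"yaw":8}
    - {"offset":[3,2.8,7.8],"yaw":12}
    - {"offset":[4.5,3.5,9.8],"yaw":15}
    - {"offset":[6,3.7,10.4],"yaw":15.6}
    - {"offset":[7,3.7,10.4],"yaw":15.6}
    - {"offset":[8,3.7,10.4],"yaw":15.6}
    - {"offset":[8,3.7,10.4],"yaw":15.6}

```text
clock: 1.7
tcp_pos: [0.4617, 0.1404, 0.1199]
orientation: [-0.49, -0.509, -0.491, 0.51]
wrist_force: [-0.2, -0.6, 0.0]
finger_gap: 0.0854
```

```bash
python3 -c "
from h import *
rel([.463,.137,.053],[.999,-.045])
for n in('top','side'):
    p,d=env.read_camera(n)
    c=p[150:300,180:380] if n=='top' else p[120:270,220:420]
    cv2.imwrite('pics/%s1.png'%n,cv2.resize(c[:,:,::-1],None,fx=4,fy=4,interpolation=cv2.INTER_CUBIC))
"
```

```text
t 1.7 tcp [0.4617 0.1404 0.1199] off cm [6.69 0.16 0.33] yaw 0.3618839319568252 gap 0.0854 F [-0.2 -0.6  0. ] 
axes
 [[-0.003  0.999 -0.039]
 [-0.    -0.039 -0.999]
 [-1.    -0.003  0.   ]] q6 1.738
```

View pics/top1.png

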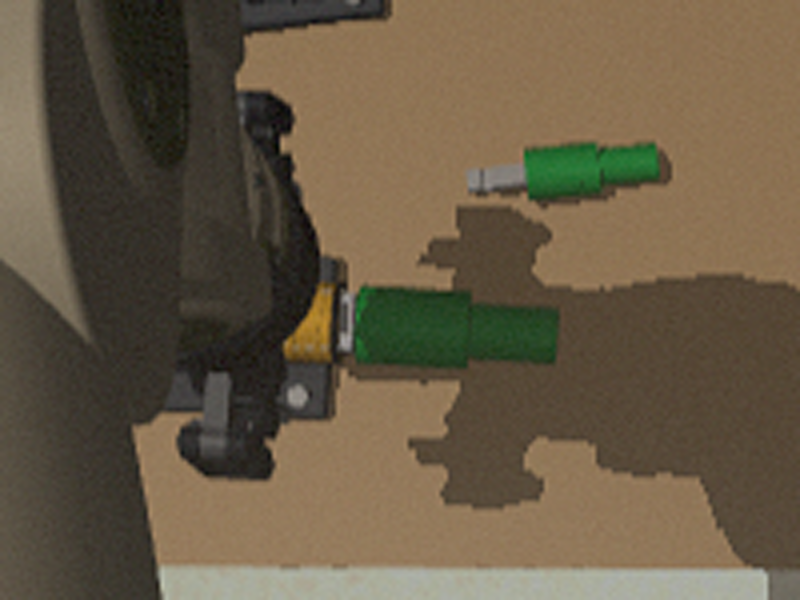

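View pics/side1.png

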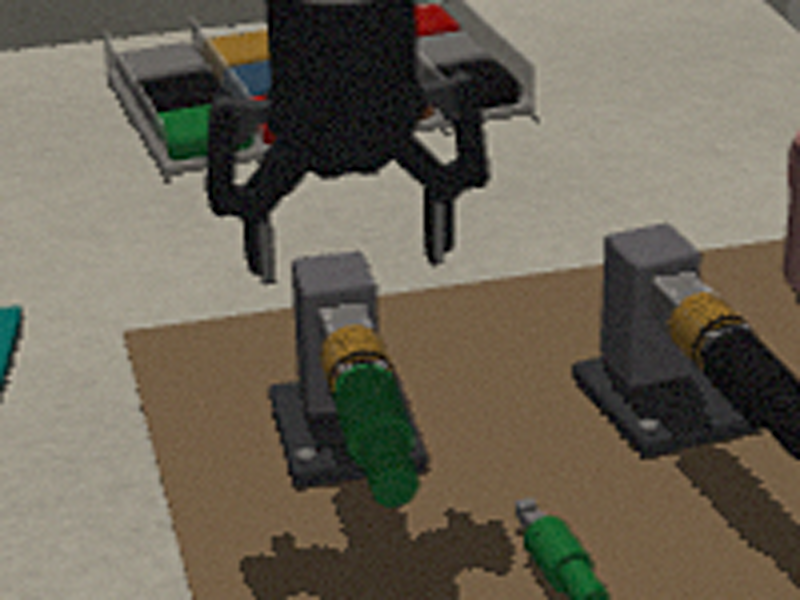

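The top crop shows the jaws astride the collar, with the fingers above and below it. The side view confirms they are clear of the post. The tool hangs above the collar within about 3 mm.

```bash
python3 -c "
from h import *
rel([.463,.137,.053],[.999,-.045])"
```

```text
t 1.8 tcp [0.4627 0.1406 0.1214] off cm [6.84 0.04 0.36] yaw 0.37665989142080036 gap 0.0854 F [ 0.1 -0.   0.6] 
axes
 [[-0.     0.999 -0.038]
 [ 0.    -0.038 -0.999]
 [-1.    -0.    -0.   ]] q6 1.738
```

>>> servo_tool:
  increments:
    - {"offset":[1,0,0.2],"yaw":0.4}
    - {"offset":[2.2,0,0.3],"yaw":0.4}
    - {"offset":[3.4,0,0.3],"yaw":0.4}
    - {"offset":[4.6,0,0.3],"yaw":0.4}
    - {"offset":[5.6,0,0.3],"yaw":0.4}
    - {"offset":[6.4,0,0.3],"yaw":0.4}
    - {"offset":[6.8,0,0.3],"yaw":0.4}
    - {"offset":[6.8,0,0.3],"yaw":0.4}

```text
clock: 2.6
tcp_pos: [0.4626, 0.137, 0.0526]
orientation: [-0.488, -0.511, -0.488, 0.512]
wrist_force: [0.4, 0.4, -0.8]
finger_gap: 0.0854
```

>>> servo_tool:
  increments:
    - {"offset":[0,0,0],"yaw":0}
    - {"offset":[0,0,0],"yaw":0}
    - {"offset":[0,0,0],"yaw":0}
    - {"offset":[0,0,0],"yaw":0}
    - {"offset":[0,0,0],"yaw":0}
    - {"offset":[0,0,0],"yaw":0}
    - {"offset":[0,0,0],"yaw":0}
    - {"offset":[0,0,0],"yaw":0}
  claw: 0
  force: 40

```text
clock: 3.4
tcp_pos: [0.4622, 0.1372, 0.0539]
orientation: [-0.488, -0.511, -0.489, 0.512]
wrist_force: [-2.2, 0.4, 6.3]
finger_gap: 0.0342
```

```bash
python3 -c "
from h import *
rel([.4638,.155,.053],[.999,-.045])
p,d=env.read_camera('side')
cv2.imwrite('pics/side2.png',cv2.resize(p[120:270,220:420][:,:,::-1],None,fx=4,fy=4,interpolation=cv2.INTER_CUBIC))
"
```

```text
t 3.4 tcp [0.4622 0.1372 0.0539] off cm [ 0.09  0.08 -1.79] yaw -0.0841573121164032 gap 0.0342 F [-2.2  0.4  6.3] 
axes
 [[-0.001  0.999 -0.046]
 [ 0.    -0.046 -0.999]
 [-1.    -0.001 -0.   ]] q6 1.739
```

View pics/side2.png

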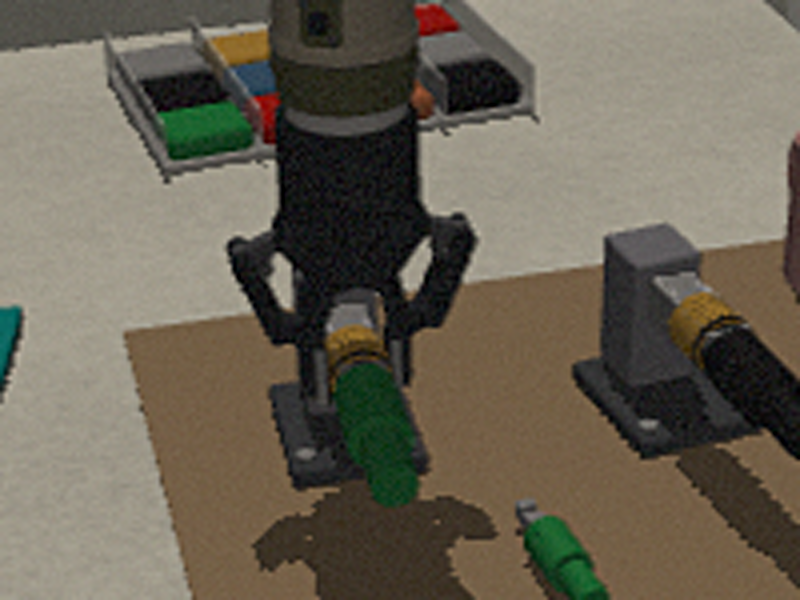

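The side view shows the jaws closed on the collar sides, behind the mandrel, with a gap of 34 mm. I'll pull back along -tool z.

>>> servo_tool:
  increments:
    - {"offset":[0,0,-0.3],"yaw":0}
    - {"offset":[0,0,-0.6],"yaw":0}
    - {"offset":[0,0,-0.9],"yaw":0}
    - {"offset":[0,0,-1.2],"yaw":0}
    - {"offset":[0,0,-1.5],"yaw":0}
    - {"offset":[0,0,-1.7],"yaw":0}
    - {"offset":[0,0,-1.8],"yaw":0}
    - {"offset":[0,0,-1.8],"yaw":0}

```text
clock: 4.25
tcp_pos: [0.4631, 0.1552, 0.0539]
orientation: [-0.488, -0.511, -0.489, 0.512]
wrist_force: [-2.5, -0.3, 5.6]
finger_gap: 0.0338
```

```bash
python3 -c "
from h import *
rel([.4638,.155,.053],[.999,-.045])
p,d=env.read_camera('side')
cv2.imwrite('pics/side3.png',cv2.resize(p[120:270,220:420][:,:,::-1],None,fx=4,fy=4,interpolation=cv2.INTER_CUBIC))
"
```

```text
t 4.25 tcp [0.4631 0.1552 0.0539] off cm [0.09 0.07 0.01] yaw -0.07421903009858966 gap 0.0338 F [-2.5 -0.3  5.6] 
axes
 [[-0.001  0.999 -0.046]
 [ 0.    -0.046 -0.999]
 [-1.    -0.001 -0.   ]] q6 1.776
```

View pics/side3.png

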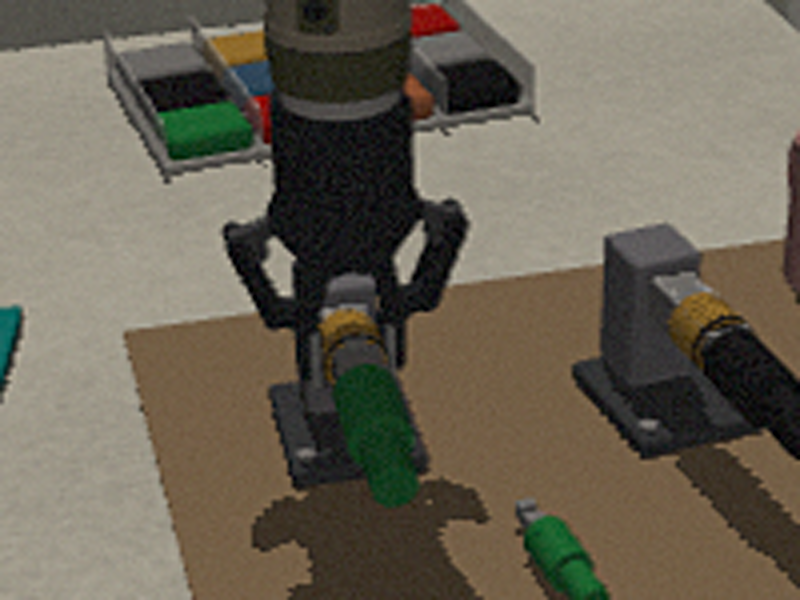

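The collar has moved back: it is now at (350,330) in the crop, with the grey sleeve showing, and there is no axial spring force left. I'll release and rise.

>>> servo_tool:
  increments:
    - {"offset":[0,0,0],"yaw":0}
    - {"offset":[0,0,0],"yaw":0}
    - {"offset":[0,0,0],"yaw":0}
    - {"offset":[0,0,0],"yaw":0}
    - {"offset":[-1,0,0],"yaw":0}
    - {"offset":[-3,0,0],"yaw":0}
    - {"offset":[-5,0,0.5],"yaw":0}
    - {"offset":[-7,0,2],"yaw":0}
  claw: 1

```text
clock: 5.1
tcp_pos: [0.463, 0.1356, 0.1247]
orientation: [0.489, 0.511, 0.489, -0.511]
wrist_force: [0.9, -0.2, -0.1]
finger_gap: 0.0855
```

>>> servo_tool:
  increments:
    - {"offset":[-0.5,0,2.5],"yaw":0}
    - {"offset":[-0.5,0,5],"yaw":0}
    - {"offset":[-0.5,0,8],"yaw":0}
    - {"offset":[-0.5,0,11],"yaw":0}
    - {"offset":[-0.5,0,14],"yaw":0}
    - {"offset":[-0.5,0,16],"yaw":0}
    - {"offset":[-0.5,0,17],"yaw":0}
    - {"offset":[-0.5,0,17],"yaw":0}

```text
clock: 5.9
tcp_pos: [0.4552, -0.0356, 0.1288]
orientation: [0.488, 0.512, 0.487, -0.512]
wrist_force: [-0.9, 0.3, 0.6]
finger_gap: 0.0855
```

```bash
python3 -c "
from h import *
p,d=env.read_camera('top');C=cloud('top',d)
for nm,a in(('g',(50,75,100)),('b',(17,28,120,60))):
    k=mask(p,*a);k[:205]=0;k[260:]=0;k[:,:150]=0;q=C[(k>0)&(d>0)];print(nm,len(q),np.percentile(q,[2,50,98],axis=0).round(4), np.median(q[q[:,2]>np.percentile(q[:,2],80)],0))
rel([.461,.087,.06],[.999,-.045])
cv2.imwrite('pics/top4.png',cv2.resize(p[150:300,180:380][:,:,::-1],None,fx=4,fy=4,interpolation=cv2.INTER_CUBIC))
"
```

```text
g 566 [[0.4448 0.0534 0.0764]
 [0.4595 0.0816 0.0879]
 [0.4755 0.1078 0.0932]] [0.46147017 0.09205207 0.09153765]
b 328 [[ 0.4466 -0.2844  0.0073]
 [ 0.4628  0.1529  0.0904]
 [ 0.4802  0.1682  0.095 ]] [0.46460931 0.15394332 0.09356373]
t 5.95 tcp [ 0.4551 -0.0348  0.1286] off cm [ 6.87e+00  1.00e-02 -1.22e+01] yaw -0.15723998617691848 gap 0.0849 F [-0.7 -0.8  0.6] 
axes
 [[ 0.     0.999 -0.048]
 [ 0.    -0.048 -0.999]
 [-1.     0.    -0.   ]] q6 1.366
```

View pics/top4.png

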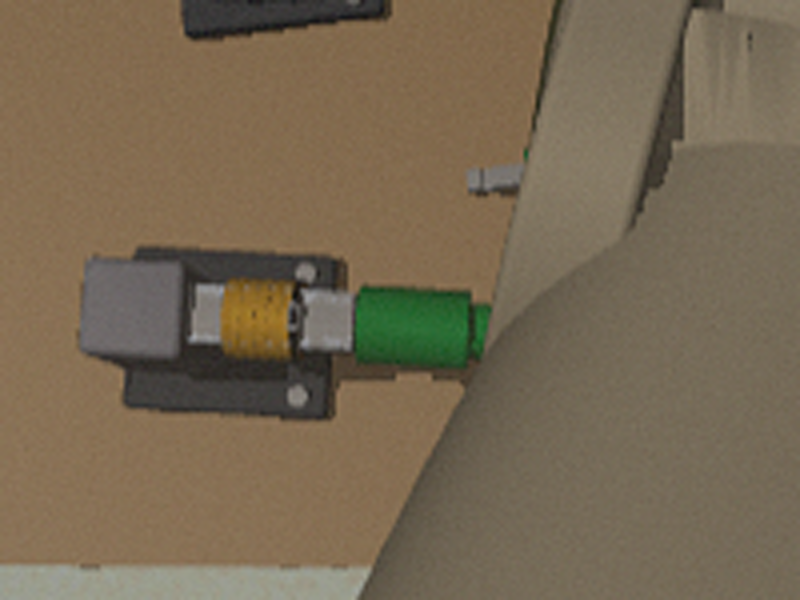

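The collar stays back at y≈0.154, about 18 mm from where it started. The mandrel hasn't moved. I'll go to the mandrel now.

>>> servo_tool:
  increments:
    - {"offset":[0,0,-3],"yaw":0}
    - {"offset":[0,0,-6],"yaw":0}
    - {"offset":[0,0,-9],"yaw":0}
    - {"offset":[0.3,0,-11],"yaw":0}
    - {"offset":[1,0,-12],"yaw":0}
    - {"offset":[2,0,-12],"yaw":0}
    - {"offset":[3.5,0,-12],"yaw":0}
    - {"offset":[5,0,-12],"yaw":0}

```text
clock: 6.75
tcp_pos: [0.4602, 0.0848, 0.0772]
orientation: [-0.488, -0.511, -0.488, 0.512]
wrist_force: [-0.2, 0.2, -0.9]
finger_gap: 0.0852
```

```bash
python3 -c "
from h import *
rel([.461,.086,.06],[.999,-.045])"
```

```text
t 6.75 tcp [0.4602 0.0848 0.0772] off cm [ 1.72  0.07 -0.12] yaw -0.08688476547533242 gap 0.0852 F [-0.2  0.2 -0.9] 
axes
 [[-0.     0.999 -0.047]
 [-0.    -0.047 -0.999]
 [-1.    -0.     0.   ]] q6 1.628
```

>>> servo_tool:
  increments:
    - {"offset":[0.5,0.1,0],"yaw":0}
    - {"offset":[1.0,0.1,-0.1],"yaw":0}
    - {"offset":[1.5,0.1,-0.1],"yaw":0}
    - {"offset":[1.7,0.1,-0.1],"yaw":0}
    - {"offset":[1.7,0.1,-0.1],"yaw":0}
    - {"offset":[1.7,0.1,-0.1],"yaw":0}
    - {"offset":[1.7,0.1,-0.1],"yaw":0}
    - {"offset":[1.7,0.1,-0.1],"yaw":0}

```text
clock: 7.55
tcp_pos: [0.4618, 0.0861, 0.0616]
orientation: [0.488, 0.512, 0.488, -0.511]
wrist_force: [0.3, -0.0, -0.1]
finger_gap: 0.085
```

>>> servo_tool:
  increments:
    - {"offset":[0,0,0],"yaw":0}
    - {"offset":[0,0,0],"yaw":0}
    - {"offset":[0,0,0],"yaw":0}
    - {"offset":[0,0,0],"yaw":0}
    - {"offset":[0,0,0],"yaw":0}
    - {"offset":[0,0,0],"yaw":0}
    - {"offset":[0,0,0],"yaw":0}
    - {"offset":[0,0,0],"yaw":0}
  claw: 0
  force: 40

```text
clock: 8.35
tcp_pos: [0.4613, 0.086, 0.0614]
orientation: [-0.488, -0.511, -0.488, 0.512]
wrist_force: [-3.2, -0.9, 5.2]
finger_gap: 0.0337
```

```bash
python3 -c "
from h import *
rel([.461,.086,.06],[.999,-.045])
p,d=env.read_camera('side')
cv2.imwrite('pics/side5.png',cv2.resize(p[120:270,220:420][:,:,::-1],None,fx=4,fy=4,interpolation=cv2.INTER_CUBIC))
"
```

```text
t 8.35 tcp [0.4613 0.086  0.0614] off cm [ 0.14 -0.03  0.  ] yaw -0.08715528959116625 gap 0.0337 F [-3.2 -0.9  5.2] 
axes
 [[-0.     0.999 -0.047]
 [-0.    -0.047 -0.999]
 [-1.    -0.     0.   ]] q6 1.63
```

View pics/side5.png

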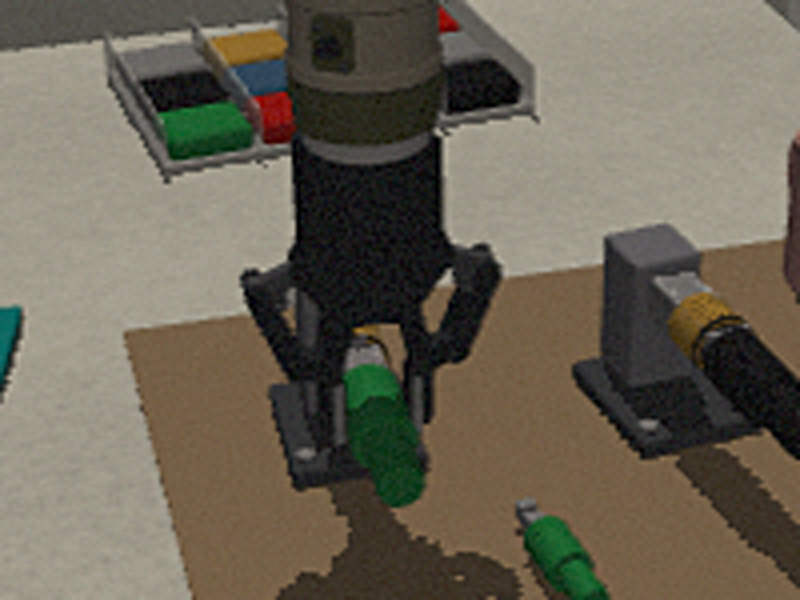

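The side view shows the jaws centred on the thick part of the green mandrel, with a 34 mm gap, the same reading as on the collar. I'll draw it straight out now.

>>> servo_tool:
  increments:
    - {"offset":[0,0,0.3],"yaw":0}
    - {"offset":[0,0,0.7],"yaw":0}
    - {"offset":[0,0,1.2],"yaw":0}
    - {"offset":[0,0,1.7],"yaw":0}
    - {"offset":[0,0,2.3],"yaw":0}
    - {"offset":[0,0,2.9],"yaw":0}
    - {"offset":[0,0,3.5],"yaw":0}
    - {"offset":[0,0,4],"yaw":0}

```text
clock: 9.2
tcp_pos: [0.4599, 0.0453, 0.0613]
orientation: [0.488, 0.512, 0.488, -0.512]
wrist_force: [0.4, 0.3, -0.7]
finger_gap: 0.0336
```

>>> servo_tool:
  increments:
    - {"offset":[0,0,0.6],"yaw":0}
    - {"offset":[0,0,1.2],"yaw":0}
    - {"offset":[0,0,1.8],"yaw":0}
    - {"offset":[0,0,2.4],"yaw":0}
    - {"offset":[0,0,3],"yaw":0}
    - {"offset":[0,0,3.5],"yaw":0}
    - {"offset":[0,0,3.5],"yaw":0}
    - {"offset":[0,0,3.5],"yaw":0}

```text
clock: 10.0
tcp_pos: [0.4581, 0.0111, 0.0613]
orientation: [0.488, 0.512, 0.488, -0.512]
wrist_force: [0.0, -0.0, -1.4]
finger_gap: 0.0339
```

```bash
python3 -c "
from h import *
rel([.53,-.288,.1],[.988,-.156])
p,d=env.read_camera('side')
cv2.imwrite('pics/side6.png',cv2.resize(p[120:300,220:460][:,:,::-1],None,fx=3,fy=3,interpolation=cv2.INTER_CUBIC))
"
```

```text
t 10.0 tcp [0.4581 0.0111 0.0613] off cm [-3.88  8.59 29.54] yaw 6.280143973973608 gap 0.0339 F [ 0.  -0.  -1.4] 
axes
 [[ 0.     0.999 -0.047]
 [ 0.    -0.047 -0.999]
 [-1.     0.    -0.   ]] q6 1.466
```

View pics/side6.png

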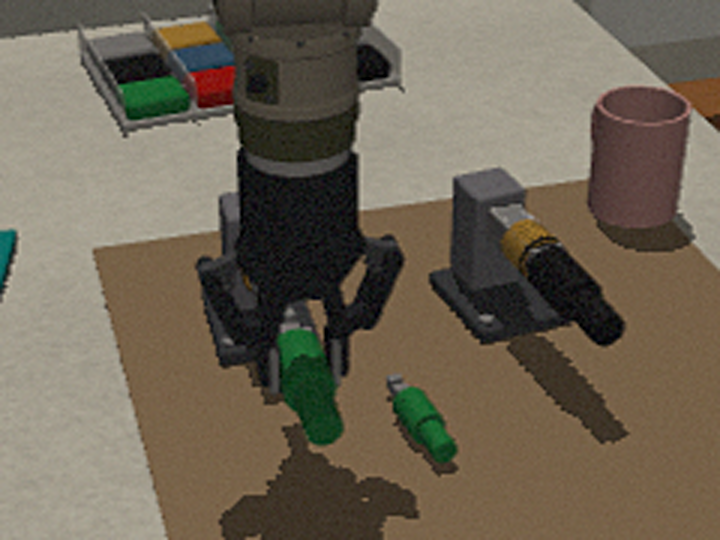

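It's out of the socket, gripped level at (310,380) in the crop, and the wrist force is just its weight. I'll lift and carry it to the tray.

>>> servo_tool:
  increments:
    - {"offset":[-2,0,0.5],"yaw":0}
    - {"offset":[-4,0.5,2],"yaw":0}
    - {"offset":[-5,1.5,5],"yaw":1}
    - {"offset":[-5,2.7,9],"yaw":2}
    - {"offset":[-5,4,13],"yaw":3}
    - {"offset":[-5,5.2,17],"yaw":4}
    - {"offset":[-5,6.4,21],"yaw":5}
    - {"offset":[-5,7.5,24.5],"yaw":6}

```text
clock: 10.85
tcp_pos: [0.522, -0.2389, 0.1112]
orientation: [0.461, 0.537, 0.46, -0.537]
wrist_force: [0.5, 0.5, -1.1]
finger_gap: 0.034
```

>>> servo_tool:
  increments:
    - {"offset":[0,0.8,2],"yaw":0}
    - {"offset":[0,1.2,3.5],"yaw":0}
    - {"offset":[0,1.4,4.2],"yaw":0}
    - {"offset":[0,1.4,4.5],"yaw":0}
    - {"offset":[0,1.4,4.5],"yaw":0}
    - {"offset":[0,1.4,4.5],"yaw":0}
    - {"offset":[0,1.4,4.5],"yaw":0}
    - {"offset":[0,1.4,4.5],"yaw":0}

```text
clock: 11.65
tcp_pos: [0.5287, -0.283, 0.1115]
orientation: [0.461, 0.536, 0.461, -0.536]
wrist_force: [-0.3, 1.2, -1.6]
finger_gap: 0.0338
```

```bash
python3 -c "
from h import *
rel([.53,-.288,.0115],[.988,-.156])
for n in('top','side'):
    p,d=env.read_camera(n)
    c=p[100:300,380:600] if n=='top' else p[220:460,300:540]
    cv2.imwrite('pics/%s7.png'%n,cv2.resize(c[:,:,::-1],None,fx=2.5,fy=2.5,interpolation=cv2.INTER_CUBIC))
"
```

```text
t 11.65 tcp [ 0.5287 -0.283   0.1115] off cm [10.    0.2   0.48] yaw 0.3528563989061979 gap 0.0338 F [-0.3  1.2 -1.6] 
axes
 [[ 0.     0.989 -0.15 ]
 [ 0.    -0.15  -0.989]
 [-1.     0.    -0.   ]] q6 1.096
```

View pics/side7.png

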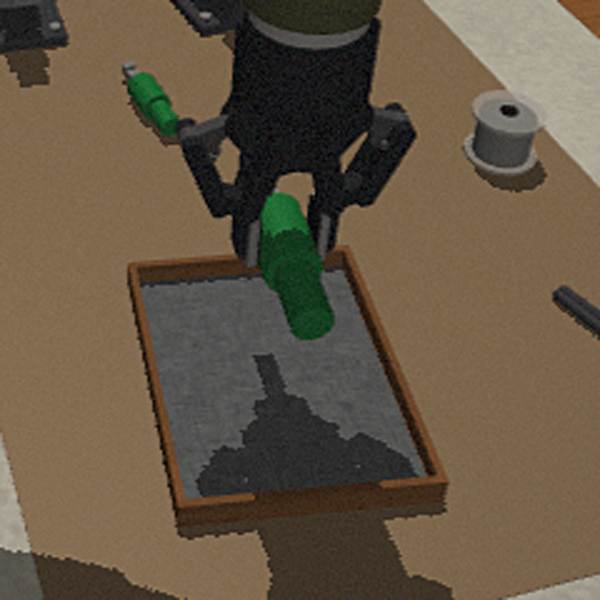

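View pics/top7.png

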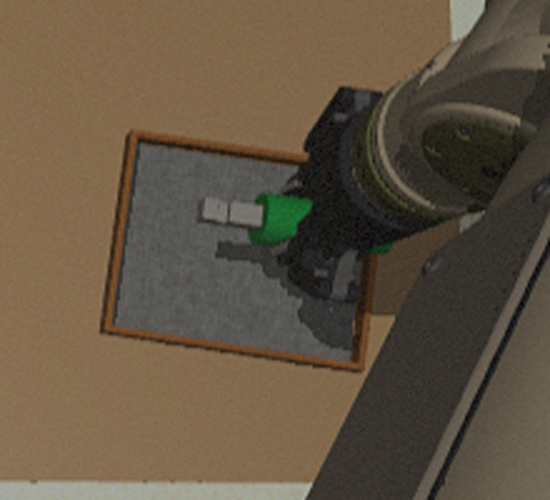

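Both views show the mandrel over the tray, square with its long side. The top view looks shifted right because of the height. I'll lower it.

>>> servo_tool:
  increments:
    - {"offset":[1.5,0.1,0.2],"yaw":0}
    - {"offset":[3.2,0.2,0.4],"yaw":0}
    - {"offset":[5,0.2,0.5],"yaw":0}
    - {"offset":[6.5,0.2,0.5],"yaw":0}
    - {"offset":[7.8,0.2,0.5],"yaw":0}
    - {"offset":[8.6,0.2,0.5],"yaw":0}
    - {"offset":[9.2,0.2,0.5],"yaw":0}
    - {"offset":[9.4,0.2,0.5],"yaw":0}

```text
clock: 12.55
tcp_pos: [0.5298, -0.2888, 0.0168]
orientation: [0.461, 0.536, 0.461, -0.536]
wrist_force: [0.3, 0.4, -0.8]
finger_gap: 0.0335
```

>>> servo_tool:
  increments:
    - {"offset":[0,0,0],"yaw":0}
    - {"offset":[0.1,0,0],"yaw":0}
    - {"offset":[0.1,0,0],"yaw":0}
    - {"offset":[0.2,0,0],"yaw":0}
    - {"offset":[0.2,0,0],"yaw":0}
    - {"offset":[0.3,0,0],"yaw":0}
    - {"offset":[0.3,0,0],"yaw":0}
    - {"offset":[0.3,0,0],"yaw":0}

```text
clock: 13.35
tcp_pos: [0.5299, -0.2889, 0.0142]
orientation: [0.461, 0.536, 0.461, -0.536]
wrist_force: [-0.3, 0.0, -1.7]
finger_gap: 0.0339
```

```bash
python3 -c "
from h import *
rel([.53,-.288,.0115],[.988,-.156])
p,d=env.read_camera('side')
C=cloud('side',d);k=mask(p,50,75,100);k[:280]=0;q=C[(k>0)&(d>0)]
for y in np.arange(-.36,-.24,.01):
    s=q[abs(q[:,1]-y)<.005]
    if len(s)>5: print(y.round(3),len(s),np.percentile(s[:,2],[5,95]).round(4),np.median(s[:,0]).round(4))
cv2.imwrite('pics/side8.png',cv2.resize(p[220:460,300:540][:,:,::-1],None,fx=2.5,fy=2.5,interpolation=cv2.INTER_CUBIC))
"
```

```text
t 13.35 tcp [ 0.5299 -0.2889  0.0142] off cm [ 0.27  0.   -0.09] yaw 0.29862349866475313 gap 0.0339 F [-0.3  0.  -1.7] 
axes
 [[-0.     0.989 -0.151]
 [ 0.    -0.151 -0.989]
 [-1.    -0.    -0.   ]] q6 1.09
-0.36 74 [0.0154 0.0343] 0.5268
-0.35 146 [0.0133 0.0356] 0.5191
-0.34 92 [0.0267 0.0366] 0.522
-0.33 95 [0.0257 0.037 ] 0.5221
-0.32 132 [0.0249 0.0409] 0.5285
-0.31 154 [0.0176 0.0428] 0.5203
-0.3 119 [0.0287 0.0597] 0.5239
-0.29 91 [0.0359 0.0442] 0.5297
-0.28 72 [0.0382 0.0442] 0.5333
-0.27 26 [0.0385 0.0447] 0.539
```

View pics/side8.png

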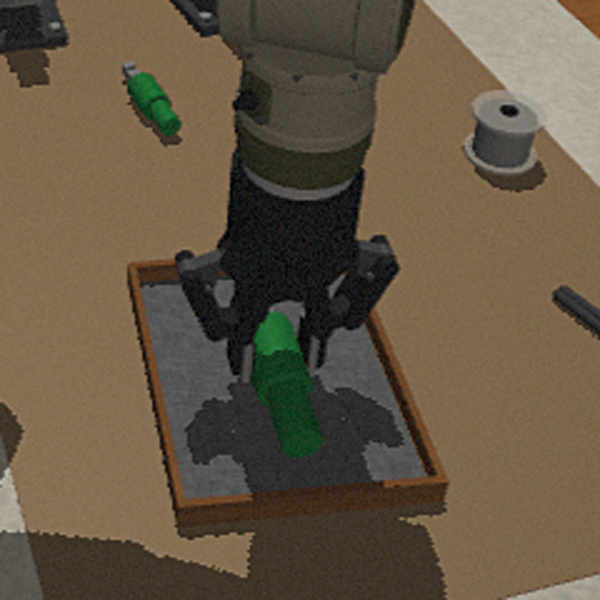

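The mandrel's top is at about 0.0435 m, so the axis is about 2.5 mm above its resting height and nearly level. I'll lower the rest in small steps and watch the force.

>>> servo_tool:
  increments:
    - {"offset":[0.1,0,0],"yaw":0}
    - {"offset":[0.1,0,0],"yaw":0}
    - {"offset":[0.1,0,0],"yaw":0}
    - {"offset":[0.2,0,0],"yaw":0}
    - {"offset":[0.2,0,0],"yaw":0}
    - {"offset":[0.2,0,0],"yaw":0}
    - {"offset":[0.2,0,0],"yaw":0}
    - {"offset":[0.2,0,0],"yaw":0}

```text
clock: 14.2
tcp_pos: [0.5299, -0.2889, 0.0123]
orientation: [0.461, 0.536, 0.461, -0.536]
wrist_force: [-0.1, 0.4, -1.8]
finger_gap: 0.0335
```

>>> servo_tool:
  increments:
    - {"offset":[0.05,0,0],"yaw":0}
    - {"offset":[0.1,0,0],"yaw":0}
    - {"offset":[0.1,0,0],"yaw":0}
    - {"offset":[0.1,0,0],"yaw":0}
    - {"offset":[0.1,0,0],"yaw":0}
    - {"offset":[0.1,0,0],"yaw":0}
    - {"offset":[0.1,0,0],"yaw":0}
    - {"offset":[0.1,0,0],"yaw":0}

```text
clock: 15.0
tcp_pos: [0.53, -0.2888, 0.0117]
orientation: [0.461, 0.536, 0.461, -0.536]
wrist_force: [-1.3, 2.3, 5.3]
finger_gap: 0.0337
```

The floor contact is felt: +5 N, at the expected height. I'll open the gripper a little, then rise straight up.

>>> servo_tool:
  increments:
    - {"offset":[0,0,0],"yaw":0}
    - {"offset":[0,0,0],"yaw":0}
    - {"offset":[0,0,0],"yaw":0}
    - {"offset":[0,0,0],"yaw":0}
    - {"offset":[0,0,0],"yaw":0}
    - {"offset":[0,0,0],"yaw":0}
    - {"offset":[0,0,0],"yaw":0}
    - {"offset":[0,0,0],"yaw":0}
  claw: 0.75

```text
clock: 15.8
tcp_pos: [0.5299, -0.2889, 0.0113]
orientation: [0.461, 0.536, 0.461, -0.536]
wrist_force: [-0.6, 0.6, -0.3]
finger_gap: 0.0641
```

>>> servo_tool:
  increments:
    - {"offset":[-1,0,0],"yaw":0}
    - {"offset":[-2.5,0,0],"yaw":0}
    - {"offset":[-4.5,0,0],"yaw":0}
    - {"offset":[-7,0,0],"yaw":0}
    - {"offset":[-9,0,0],"yaw":0}
    - {"offset":[-11,0,-2],"yaw":0}
    - {"offset":[-13,0,-6],"yaw":0}
    - {"offset":[-14,0,-10],"yaw":0}

```text
clock: 16.6
tcp_pos: [0.5459, -0.1901, 0.1541]
orientation: [0.461, 0.537, 0.459, -0.536]
wrist_force: [0.9, 0.6, -0.9]
finger_gap: 0.0639
```

>>> servo_tool:
  increments:
    - {"offset":[0,0,-4],"yaw":0}
    - {"offset":[0,0,-8],"yaw":0}
    - {"offset":[0,0,-11],"yaw":0}
    - {"offset":[0,0,-13],"yaw":0}
    - {"offset":[0,0,-14],"yaw":0}
    - {"offset":[0,0,-14],"yaw":0}
    - {"offset":[0,0,-14],"yaw":0}
    - {"offset":[0,0,-14],"yaw":0}

```text
clock: 17.4
tcp_pos: [0.566, -0.0528, 0.1514]
orientation: [-0.46, -0.537, -0.46, 0.537]
wrist_force: [-0.3, 0.3, 0.8]
finger_gap: 0.0642
```

```bash
python3 -c "
from h import *
rel([.53,-.288,.0115],[.988,-.156])
for n in('top','side'):
    p,d=env.read_camera(n)
    cv2.imwrite('pics/%s9.png'%n,p[:,:,::-1])
    C=cloud(n,d);k=mask(p,50,75,100);q=C[(k>0)&(d>0)];q=q[(q[:,1]<-.15)&(q[:,2]>0)&(q[:,0]<.7)];print(n,len(q),np.percentile(q,[2,50,98],axis=0).round(4))
"
```

```text
t 17.4 tcp [ 0.566  -0.0528  0.1514] off cm [1.399e+01 2.000e-02 2.379e+01] yaw 0.21404721843809682 gap 0.0642 F [-0.3  0.3  0.8] 
axes
 [[ 0.     0.988 -0.152]
 [-0.    -0.152 -0.988]
 [-1.     0.     0.   ]] q6 1.489
top 398 [[ 0.5139 -0.3511  0.0248]
 [ 0.5256 -0.3233  0.0349]
 [ 0.5423 -0.2976  0.042 ]]
side 1077 [[ 0.5134 -0.3556  0.0144]
 [ 0.5254 -0.3142  0.0336]
 [ 0.545  -0.2677  0.0406]]
```

View pics/side9.png

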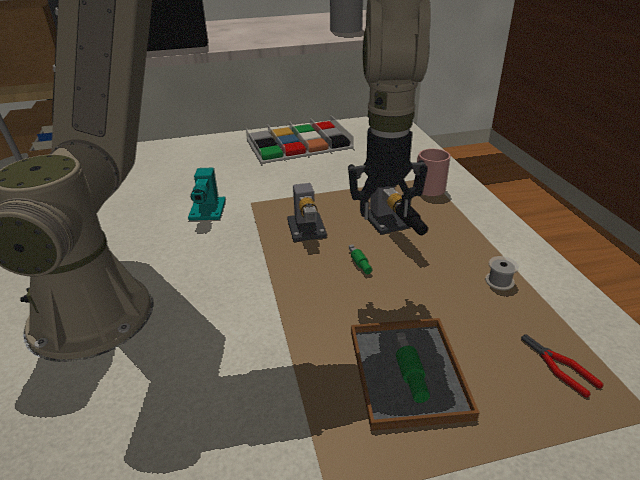

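View pics/top9.png

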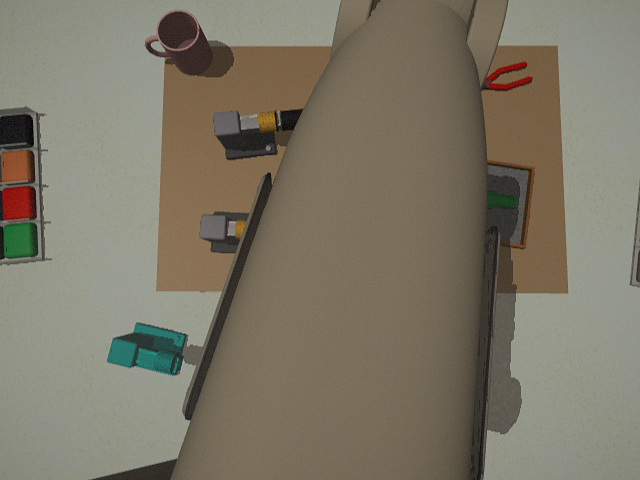

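The side view shows the mandrel lying flat in the tray, at (412,372), with the arm clear. Its top is at 0.041 m, which is floor plus diameter. The holder's collar is still back, at about (241,229) in the top view.

```bash
python3 -c "
from workcell import env
print(env.hand_in(), env.get_state()['clock'])"
```

```text
the job is handed in; nothing more can be done
the job is handed in; nothing more can be done
```

The job is done and handed in at about 17.5 s of the 51 s allowed. I pulled the green holder's collar back until it clicked over, drew the green mandrel straight out, and laid it flat in the tray.

- **Collar:** it moved back about 18 mm, with no spring force left in the pull. It stayed there after release, and the last pictures show it still back.
- **Mandrel:** it lies inside the tray along its long side. Its top is at about 0.041 m, which matches the floor height plus its 36 mm thickness. I lowered it to floor contact, about 5 N, before opening the fingers.
- **Arm:** it ended clear and touching nothing. The highest wrist force I read was about 7 N.
- **Disagreements:** the finger opening read 34 mm on both 36 mm parts, a consistent offset. The two cameras put the tray centre about 4 mm apart, well within the room available. In the last top view the arm hid part of the tray and the front of the holder, so the final tray check rests mainly on the side camera.

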